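# Slide the snap anvil under the punch guide until it drops into its pocket

## Robot

A 6-joint arm with a two-finger parallel gripper is mounted at the origin on a cart in front of the work surface, level with it; the furniture and walls round the work are solid. World frame = base frame: x ahead of the robot, y to its left, z up, the work surface at z = 0. Lengths are in m, angles in rad, forces in N, time in s.
With the tool pointing down it reaches from about 0.25 to 0.775 m from the base axis. Payload 4 kg.
Tool frame: the origin (TCP) lies midway between the tips of the shut fingers; the grasp point (between the pads) lies grip_point_offset behind it (grip_point_offset is the distance from the TCP to the grasp point, in m); z points along the fingers, y is the line along which they close (so a half turn about z gives the same grasp; the last joint's range is limited). The gripper opens to 94 mm and grips with 3 to 60 N. Pads are 16 mm wide; open, the fingers measure 119 mm over their backs; the gripper's body (75 mm by 177 mm) begins 78 mm behind the grasp point.
Start: joints at [1.117, 0.087, 1.371, -0, 1.684, -0.103], TCP at [0.189, 0.517, 0.206] pointing down, gripper open.
Joint ranges: [-3.1, 3.1], [-0.76, 2.03], [0.27, 2.55], [-1.08, 4.22], [0.17, 2.65], [-2.57, 2.57]. Speed limits (rad/s): [2.79, 2.79, 3.14, 3.14, 3.14, 3.14].

## Interface

Orientations are given as [roll, pitch, yaw] about the fixed x, y, z axes, in that order (R = Rz(yaw) Ry(pitch) Rx(roll)).
In Python, from bench import * gives the robot as it stands. The module is installed in compiled form; this text tells all that it offers.
- The arm moves only by the tool apply_moves, never from a script. Its argument "commands" is a list of rows, each a list of 7 numbers: the turn, a rotation vector about the world's x, y, z in rad, then the shift along the world's x, y, z in m, then the opening in per cent of the stroke, from 0 (shut) to 100 (fully open). In form: [[ax, ay, az, x, y, z, jaw], ...]. A call has exactly 5 rows; each row is the pose to reach, as a shift and turn from the pose commanded when the call began; what a row does not reach only later rows make up. A row lasts 1/10 s, in which the tool goes at most 50 mm and 8.59 degrees, less where a joint would pass 70% of its speed; a pose out of reach is approached as far as the arm can. A call with a gripper value outside its range is refused whole. The fingers move at their own pace and stop on an object; the grip force is fixed at half the most. Time passes only in rows, so rows that repeat a pose let the fingers close, or fill a call up. It gives the time, the measured TCP pose, the force, the opening and the grip force at its end, in the units of the state.
- get_obs(): the state, without advancing time (a new reading comes with each control period).
- snapshot(name): name is "scene" or "side" or "wrist"; returns a dict with "pixels" (480x640x3 uint8, red, green, blue), "vertical_fov" (degrees; the focal length in pixels is half the picture's height over the tangent of half this angle, whatever the lens; pixels are square), "cx", "cy" (the principal point, pixels), "rvec" (rotation vector, rad) and "tvec" (3), from world to camera coordinates, as OpenCV has them. Camera axes: x right, y down, z forward; pixel columns grow to the right and rows downward; lengths in m; the calibration is good to about 2 mm. The wrist camera is an equidistant fisheye: a pixel r from the principal point sees the ray r / f radians off the axis. A picture is of the moment at which its call begins. There is no depth.
- close_job(): hands the job in; it is judged then, once.
Trained networks look in the newest picture that a camera, given by its name, has taken for a name from the list of things; names that differ only in an ending like _2 or _b are one class to them, and where a whole thing is asked for, a point or a joint stands for the part that bears it (a point fixed in the world has none). Each returns a list of dicts, best first, with "score" (0 to 1); they miss things now and then, are a little off and sometimes report something else, mostly with a low value. They report only what shows in the picture. A call takes as long as a camera call.
- masks_of(camera, query): "mask" (480x640 bool, what is visible of it) and "extent" ([left, top, right, bottom] in pixels, round what is visible of it).
- place_of(camera, query): "pixel" ([column, row] in pixels: a listed point, or the origin of a listed thing).
The state is a dict: "time": time; "joint_positions": joint angles; "qvel": joint speeds; "joint_torque": joint torques, N m; "tool_pos": TCP position; "ee_rot": TCP orientation; "wrist_force": force on the tool from outside, world axes, zero at the start; "wrist_torque": the same for the moment, N m; "width": finger opening in m; "finger_force": force on a finger pad.
Only numpy, scipy, OpenCV 4.12 (cv2) and the standard library are available. Lean on these libraries where they do the work, as an engineer would, in place of code of your own. Each camera call takes 0.05 s, during which the arm holds its last target. There are 200 camera calls.

## Task

Load the strap jig for setting snaps: lay the round steel snap anvil flat on the open front of the jig's slide, then push it along between the rails, under the punch guide, until it drops into its pocket and lies flat with its top level with the rails. Push gently and stop as soon as it has dropped, without ramming the jig, and leave the other things on the bench where they are.

Things in the scene. Friction and masses are not known exactly. Their poses are not given: they have to be found in the camera images.
- strap_jig: Strap jig, a low steel fixture bolted to the bench, 235 x 116 mm, 22 mm high without the punch guide. Origin on the bench under the channel's centre line; x runs along the channel from its open front end (-x) to the far end, y left, z up. The channel's floor is a flat grey metal slide, 64 mm wide, clamped, its top at z = 17 mm, its front end at x = -115 to -195 mm. A clamp knob stands out on the left to y = 65 mm at x = -98 mm.
- slide_front (a point): Point on top of the slide at jig x = -92, y = 0, z = 17 mm, axes as the jig's: the open place in front of the rails where the anvil can lie (flat, 64 mm wide, free from x = -115 to -75 mm). From x = -75 to -45 mm the two rails' ends narrow from 64 mm apart to 41.5 mm and lead the anvil in.
- channel (a point): Point on top of the slide at jig x = 20, y = 0, z = 17 mm, axes as the jig's. Rails 5.5 mm high, 41.5 mm apart, to x = 105 mm. The round pocket in the slide, 41.5 mm wide, 5 mm deep, on the centre line, is centred anywhere from 40 mm before to 40 mm past this point: nothing measured tells where. The anvil slides with under 2 N, drops 5 mm over the pocket and stops against its wall.
- guide_zone (a point): Point at jig x = 20, y = 0, z = 30 mm, under the punch guide, a dark steel arm on a post on the slide that covers the pocket from 13 mm before its centre to 37 mm past it (so it too is not measured). Underside 13 mm above the slide, so the anvil (10.5 mm) passes under; top 19 mm, brass bush 26 mm above it. A finger pushing behind the anvil has 6 mm to the arm when the anvil drops.
- anvil_center (a point): Centre of the snap anvil, 5 mm above its underside: a plain round steel disc, 39 mm in diameter, 10.5 mm thick, about 120 g, with a shallow dish in its top, lying flat on the bench, z up. On the slide its centre is 22 mm above the bench; seated in the pocket it is 17 mm above the bench, its top level with the rails.
- press_foot (a point): Middle of the foot of the green hand press, a fixed bystander 0.39 m tall that stands near the way of the arm: foot about 120 x 170 mm round this point, head to 0.28 m, and a lever whose black ball is 0.39 m high, about 20 mm farther (+x) and 100 mm to the right (-y).
- rivet_tin: Bystander: round white tin, 67 mm wide, 32 mm high; origin under its centre.
- beeswax: Bystander: block of beeswax 35 x 52 x 21 mm; origin under its centre.
- drive_punch: Bystander: round steel punch 12 x 100 mm lying along its y axis; origin under its centre.
- dye_jar_24: Bystander: small dye jar, 32 mm wide, 52 mm high; origin under its centre.
- bone_folder_white: Bystander: white bone folder, 18 x 147 x 4 mm, lying along its y axis; origin under its centre.

How it is judged:
By the outcome, as a careful person would: the job done as asked, in the order asked, and still so for the second after the job is handed in, with the robot touching nothing.
It also fails if it takes over 58 s, if anything falls off the work surface, if the arm or the gripper's body presses on something with over 40 N, if the wrist force passes 120 N, or if a joint passes its speed limit or range.

## Working session

There is one attempt and no reset: what is moved stays moved. The work goes in short steps, Python scripts to look and compute and a tool call to move; the robot and the scene stay as the last step left them, time stands still between calls to the robot, and variables do not carry over. Pictures are saved under pics/ and viewed, at most 10 in all, crops included, and the job is handed in when it is done.

Besides the shell and the picture viewer there is one more tool, called after ">>>" as a command line: name --pt "numbers of a row" for each row, then --argument value for the rest. apply_moves: Moves the arm, as the interface text tells. Its arguments: {"type":"object","properties":{"commands":{"type":"array"}},"required":["commands"]}

```bash
mkdir -p pics; cat > h.py <<'E'
from bench import *
import numpy as np, cv2
from scipy.spatial.transform import Rotation as R
def cam(n):
    s=snapshot(n); s['R']=cv2.Rodrigues(np.array(s['rvec'],float))[0]; s['t']=np.array(s['tvec'],float).ravel()
    s['f']=240/np.tan(np.radians(s['vertical_fov'])/2); s['fish']=n=='wrist'; s['n']=n; return s
def ray(s,p):
    d=np.array([p[0]-s['cx'],p[1]-s['cy']],float)
    if s['fish']:
        r=np.hypot(*d)+1e-9; a=r/s['f']; v=np.array([*(d/r*np.sin(a)),np.cos(a)])
    else: v=np.array([*(d/s['f']),1])
    v=s['R'].T@v; return -s['R'].T@s['t'],v
def at(s,p,z):
    o,v=ray(s,p); return o+v*(z-o[2])/v[2]
def proj(s,P):
    c=s['R']@np.array(P,float)+s['t']
    if s['fish']:
        r=np.hypot(c[0],c[1]); a=np.arctan2(r,c[2]); return np.array([s['cx'],s['cy']])+s['f']*a*c[:2]/(r+1e-9)
    return np.array([s['cx'],s['cy']])+s['f']*c[:2]/c[2]
def save(s,name): cv2.imwrite('pics/'+name,s['pixels'][:,:,::-1])
E
python3 - <<'E'
from h import *
o=get_obs(); print({k:np.round(v,3) for k,v in o.items()})
Z=dict(strap_jig=0,slide_front=.017,channel=.017,guide_zone=.03,anvil_center=.005,press_foot=0,rivet_tin=0,beeswax=0,drive_punch=0,dye_jar_24=0,bone_folder_white=0)
for n in ['scene','side','wrist']:
    s=cam(n); save(s,n+'0.png'); print(n,s['f'],s['cx'],s['cy'],np.round(-s['R'].T@s['t'],3))
    for q,z in Z.items():
        for d in place_of(n,q)[:2]: print(q,round(d['score'],2),np.round(d['pixel'],1),np.round(at(s,d['pixel'],z),4))
try: print(grip_point_offset)
except Exception as e: print(e)
E
```

```text
{'time': np.float64(0.0), 'joint_positions': array([ 1.117,  0.088,  1.372, -0.   ,  1.684, -0.103]), 'qvel': array([-0.001, -0.002, -0.   , -0.001,  0.003,  0.   ]), 'joint_torque': array([ 0.0000e+00, -3.4020e+01, -3.0242e+01,  7.2000e-02,  3.3000e-02,
       -0.0000e+00]), 'tool_pos': array([0.189, 0.516, 0.204]), 'ee_rot': array([-3.139, -0.   ,  2.791]), 'wrist_force': array([ 0.32 , -0.241, -0.427]), 'wrist_torque': array([-0.035,  0.011,  0.017]), 'finger_force': np.float64(0.0), 'width': np.float64(0.094)}
scene 489.7580437675786 326.51128859371886 233.3636867652383 [ 0.073 -0.355  0.702]
strap_jig 0.76 [422.9 305.7] [ 0.5593 -0.1802  0.    ]
slide_front 0.81 [384.5 334.4] [ 0.4613 -0.1637  0.017 ]
channel 0.66 [430.8 292.6] [ 0.5796 -0.1814  0.017 ]
guide_zone 0.71 [427.  286.3] [ 0.5777 -0.173   0.03  ]
anvil_center 0.57 [237.9 256.3] [0.4425 0.151  0.005 ]
rivet_tin 0.73 [276.4 286.3] [0.4365 0.0492 0.    ]
rivet_tin 0.4 [465.2 222.4] [ 0.7873 -0.1452  0.    ]
beeswax 0.7 [191.6 232.3] [0.4341 0.2726 0.    ]
drive_punch 0.77 [316.1 322.8] [ 0.4198 -0.0554  0.    ]
dye_jar_
[... 455 characters left out ...]
74  0.03  ]
anvil_center 0.76 [269.9 228.4] [0.4453 0.1544 0.005 ]
rivet_tin 0.85 [268.9 261.2] [0.4362 0.0532 0.    ]
rivet_tin 0.38 [272.  226.2] [0.4505 0.1683 0.    ]
beeswax 0.57 [263.3 200.9] [0.4371 0.271  0.    ]
drive_punch 0.88 [260.3 303.6] [ 0.4135 -0.0591  0.    ]
dye_jar_24 0.7 [473.3 314.3] [ 0.7842 -0.1406  0.    ]
dye_jar_24 0.21 [260.9 302.4] [ 0.4147 -0.0563  0.    ]
bone_folder_white 0.64 [223.1 214.5] [0.3439 0.228  0.    ]
wrist 371.64829954431775 324.20732784657883 234.08800506643732 [0.12  0.542 0.385]
guide_zone 0.19 [225.3 425.1] [0.4079 0.2985 0.03  ]
beeswax 0.9 [221.9 424.7] [0.4303 0.2733 0.    ]
bone_folder_white 0.26 [224.8 427.6] [0.4368 0.2746 0.    ]
0.0188
```

View pics/scene0.png

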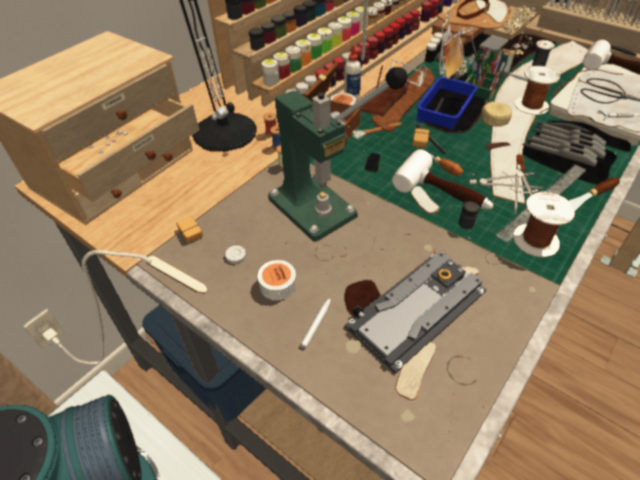

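View pics/side0.png

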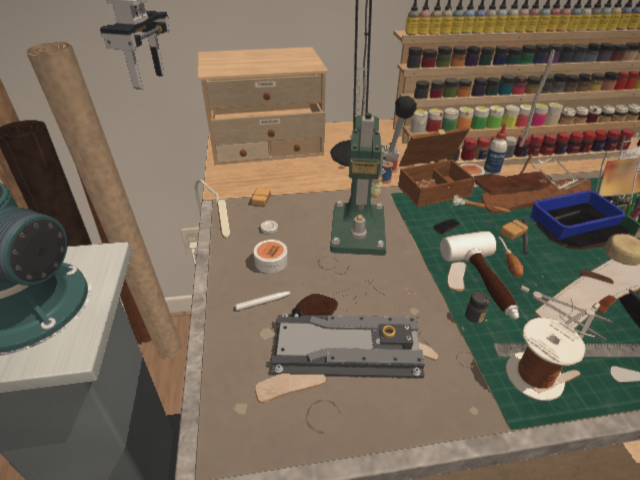

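The scene view shows the anvil at (235,254) and the jig around (415,310) with the guide bush at (447,272). In the side view they are at (269,228), (350,345) and (388,331). Next I'll fit the jig pose.

```bash
cat > fit.py <<'E'
from h import *
from scipy.optimize import minimize
S=[];M=[]
for n in ['scene','side']:
    s=cam(n); m=masks_of(n,'strap_jig')[0]; print(n,m['score'],m['extent']); S.append(s); M.append(m['mask'])
    a=masks_of(n,'anvil_center')[0]; ys,xs=np.nonzero(a['mask']); print('anvil',a['score'],a['extent'],at(s,(xs.mean(),ys.mean()),.0065))
    for d in masks_of(n,'press_foot')[:1]: print('press',d['score'],d['extent'])
    for d in place_of(n,'press_foot')[:1]: print('pf',d)
def tow(p,P): c,q=np.cos(p[2]),np.sin(p[2]); return np.array([p[0]+c*P[0]-q*P[1],p[1]+q*P[0]+c*P[1],P[2]])
box=[(x,y,z) for x in(-.1175,.1175) for y in(-.058,.058) for z in(0,.022)]
def cost(p):
    c=0
    for s,m in zip(S,M):
        h=cv2.convexHull(np.array([proj(s,tow(p,P)) for P in box],np.float32))
        im=np.zeros((480*4,640*4),np.uint8); cv2.fillConvexPoly(im,np.round((h+.5)*4-.5).astype(int),1)
        im=cv2.resize(im.astype(np.float32),(640,480),interpolation=cv2.INTER_AREA)
        c+=np.abs(im-m).sum()
    return c
r=minimize(cost,[.558,-.179,-.2],method='Nelder-Mead',options=dict(initial_simplex=np.array([[.558,-.179,-.2],[.565,-.179,-.2],[.558,-.172,-.2],[.558,-.179,-.12]])))
p=r.x; print(p,r.fun,sum(m.sum() for m in M)); np.save('jig.npy',p)
out=[]
for s,c in zip(S,((410,310),(352,345))):
    k=4; cr=s['pixels'][c[1]-75:c[1]+75,c[0]-100:c[0]+100]
    cr=cv2.resize(cr,None,fx=k,fy=k,interpolation=cv2.INTER_CUBIC)[:,:,::-1].copy()
    def px(P): q=(proj(s,tow(p,P))-np.array(c)+[100.5,75.5])*k; return tuple(int(v) for v in q)
    for z,col in((0,(0,0,255)),(.022,(0,255,255))):
        q=[px((x,y,z)) for x,y in((-.1175,-.058),(.1175,-.058),(.1175,.058),(-.1175,.058))]
        cv2.polylines(cr,[np.array(q)],True,col,1)
    for y in(-.02075,.02075): cv2.line(cr,px((-.045,y,.0225)),px((.105,y,.0225)),(0,255,0),1)
    for y in(-.02075,.02075): cv2.line(cr,px((-.045,y,.0225)),px((-.075,np.sign(y)*.032,.0225)),(0,255,0),1)
    for x in np.arange(-.12,.121,.02): cv2.circle(cr,px((x,0,.017)),2,(255,0,255),-1)
    cv2.imwrite('pics/jig_%s.png'%s['n'],cr)
E
python3 fit.py
```

```text
scene 0.56 [343.6, 251.2, 486.4, 374.3]
anvil 0.77 [224.9, 249.1, 247.3, 265.2] [0.44095184 0.15757475 0.0065    ]
pf {'pixel': [430.3, 293.8], 'score': 0.72}
side 0.58 [268.8, 306.3, 425.0, 383.1]
anvil 0.6 [259.8, 222.4, 276.8, 236.2] [0.44241652 0.15732463 0.0065    ]
pf {'pixel': [297.5, 336.8], 'score': 0.67}
[ 0.54740894 -0.17530461 -0.18936317] 1555.0625 17361
```

View pics/jig_scene.png

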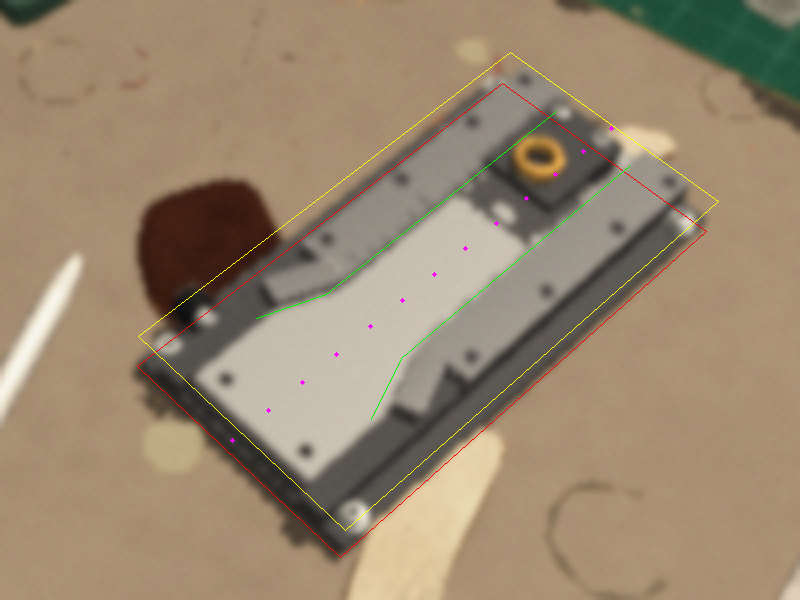

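View pics/jig_side.png

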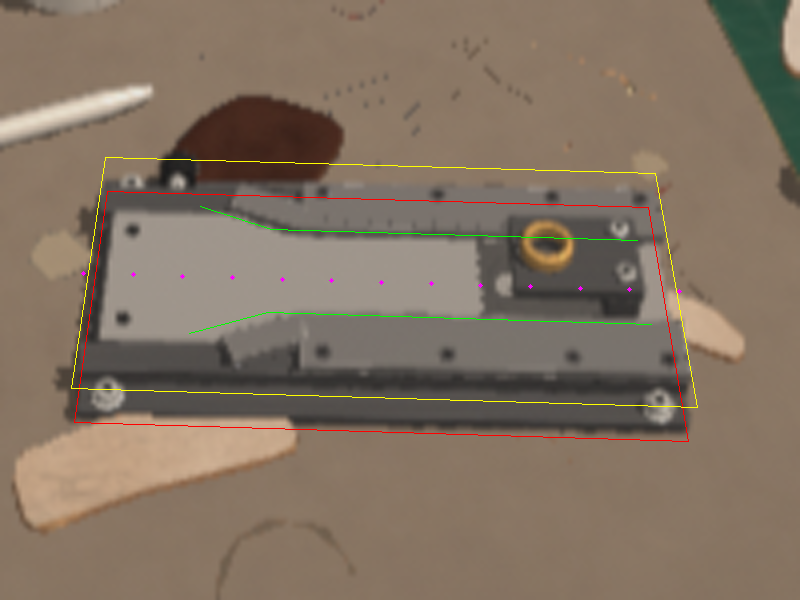

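```bash
python3 - <<'E'
from h import *
s=cam('scene'); d=cam('side')
for p in((268,205),(315,237),(356,213),(75,222),(195,148),(30,190)): print('scene',p,np.round(at(s,p,0),3))
for p in((205,190),(325,160),(331,250),(386,250)): print('side',p,np.round(at(d,p,0),3))
def crop(c,q): return (q[0]/4-100+c[0]-.4,q[1]/4-75+c[1]-.4)
A=ray(s,crop((410,310),(540,157))); B=ray(d,crop((352,345),(547,245)))
# triangulate
M=np.array([A[1],-B[1]]).T; k=np.linalg.lstsq(M,B[0]-A[0],rcond=None)[0]
P=[A[0]+k[0]*A[1],B[0]+k[1]*B[1]]; print(np.round(P,4))
p=np.load('jig.npy'); p[:2]+=.0123*np.array([np.cos(p[2]),np.sin(p[2])]); np.save('jig2.npy',p); print(p)
for q in [np.mean(P,0),at(s,crop((410,310),(540,157)),.041),at(d,crop((352,345),(547,245)),.041)]:
    e=q[:2]-p[:2]; print('bush jig',np.cos(p[2])*e[0]+np.sin(p[2])*e[1],-np.sin(p[2])*e[0]+np.cos(p[2])*e[1])
E
```

```text
scene (268, 205) [0.585 0.205 0.   ]
scene (315, 237) [0.573 0.07  0.   ]
scene (356, 213) [0.676 0.045 0.   ]
scene (75, 222) [0.309 0.484 0.   ]
scene (195, 148) [0.625 0.477 0.   ]
scene (30, 190) [0.306 0.65  0.   ]
side (205, 190) [0.299 0.339 0.   ]
side (325, 160) [0.615 0.45  0.   ]
side (331, 250) [0.565 0.07  0.   ]
side (386, 250) [0.678 0.053 0.   ]
[[ 0.6105 -0.1867  0.0418]
 [ 0.6106 -0.1867  0.0419]]
[ 0.55948907 -0.17761988 -0.18936317]
bush jig 0.05189290106205926 0.0007136894199821445
bush jig 0.05248761654699716 0.0010074875426452842
bush jig 0.05208895166287698 0.0015143542884718548
```

>>> apply_moves --pt "0 0 0 0.01 -0.045 0 65" --pt "0 0 0 0.03 -0.09 0 65" --pt "0 0 0 0.06 -0.13 -0.01 65" --pt "0 0 0 0.09 -0.17 -0.02 65" --pt "0 0 0 0.12 -0.2 -0.03 65"

```text
time: 2.9
tool_pos: [0.3097, 0.3148, 0.1758]
ee_rot: [3.14, 0.001, 2.791]
wrist_force: [0.5, 0.9, 0.4]
width: 0.062
finger_force: 0.0
```

>>> apply_moves --pt "0 0 0 0.03 -0.035 -0.01 65" --pt "0 0 0 0.06 -0.07 -0.02 65" --pt "0 0 0 0.09 -0.11 -0.03 65" --pt "0 0 0 0.12 -0.15 -0.04 65" --pt "0 0 0 0.131 -0.161 -0.055 65"

```text
time: 3.4
tool_pos: [0.4427, 0.1522, 0.1211]
ee_rot: [3.141, 0.003, 2.786]
wrist_force: [-0.3, -0.0, -1.3]
width: 0.061
finger_force: 0.0
```

```bash
python3 - <<'E'
from h import *
o=get_obs(); print({k:np.round(o[k],4) for k in('tool_pos','ee_rot','width','wrist_force','joint_positions','time')})
for n in('scene','side','wrist'):
    s=cam(n)
    for a in masks_of(n,'anvil_center')[:2]:
        ys,xs=np.nonzero(a['mask']); print(n,a['score'],a['extent'],at(s,(xs.mean(),ys.mean()),.0065))
    for a in place_of(n,'anvil_center')[:2]: print(' ',a,at(s,a['pixel'],.005))
    if n=='wrist': save(s,'w1.png')
E
```

```text
{'tool_pos': array([0.4427, 0.1522, 0.1211]), 'ee_rot': array([3.1412, 0.0032, 2.7862]), 'width': np.float64(0.061), 'wrist_force': array([-0.3013, -0.0178, -1.2853]), 'joint_positions': array([ 2.1090e-01, -6.5900e-02,  1.6936e+00, -1.4000e-03,  1.5110e+00,
       -1.0044e+00]), 'time': np.float64(3.4)}
scene 0.71 [224.8, 248.1, 248.4, 264.8] [0.44225929 0.15656144 0.0065    ]
  {'pixel': [231.8, 258.0], 'score': 0.72} [0.43250381 0.1571566  0.005     ]
  {'pixel': [385.8, 331.9], 'score': 0.44} [ 0.47337046 -0.15948723  0.005     ]
side 0.69 [259.1, 222.3, 278.7, 234.6] [0.44258831 0.15685405 0.0065    ]
side 0.49 [252.7, 243.6, 284.3, 273.1] [0.43996012 0.06173354 0.0065    ]
  {'pixel': [273.0, 228.4], 'score': 0.65} [0.45191131 0.15344556 0.005     ]
wrist 0.87 [302.2, 208.3, 356.2, 252.8] [0.44302187 0.15979278 0.0065    ]
  {'pixel': [327.2, 232.4], 'score': 0.74} [0.44408932 0.15823956 0.005     ]
```

View pics/w1.png

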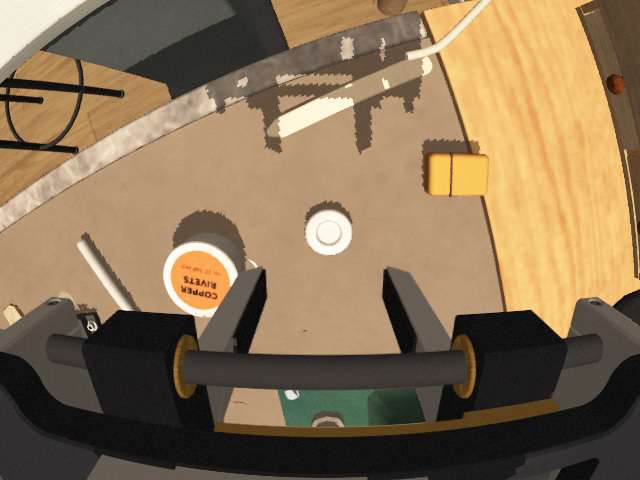

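Wrist view: the anvil is centred at (328,232) between the fingers, with the tin at (203,280) clear of the left finger.

>>> apply_moves --pt "0 0 0 0.0 0.006 -0.03 65" --pt "0 0 0 0.0 0.006 -0.065 65" --pt "0 0 0 0.0 0.006 -0.095 65" --pt "0 0 0 0.0 0.006 -0.11 65" --pt "0 0 0 0.0 0.006 -0.117 65"

```text
time: 4.35
tool_pos: [0.4384, 0.162, 0.002]
ee_rot: [-3.14, -0.002, 2.792]
wrist_force: [-0.3, -0.2, -0.6]
width: 0.061
finger_force: 0.0
```

>>> apply_moves --pt "0 0 0 0 0 0 65" --pt "0 0 0 0 0 0 30" --pt "0 0 0 0 0 0 20" --pt "0 0 0 0 0 0 20" --pt "0 0 0 0 0 0 20"

```text
time: 4.85
tool_pos: [0.4408, 0.1615, 0.0046]
ee_rot: [3.141, 0.002, 2.791]
wrist_force: [-1.7, -0.7, 2.8]
width: 0.0361
finger_force: 30.0
```

>>> apply_moves --pt "0 0 0 0 0 0 20" --pt "0 0 0 0 0 0 20" --pt "0 0 0 0 0 0.01 20" --pt "0 0 0 0 0 0.03 20" --pt "0 0 0 -0.01 0 0.06 20"

```text
time: 5.35
tool_pos: [0.4287, 0.1612, 0.0623]
ee_rot: [-3.139, -0.004, 2.79]
wrist_force: [0.5, 0.3, -1.6]
width: 0.0364
finger_force: 30.0
```

```bash
python3 - <<'E'
from h import *
print([np.round(get_obs()[k],4) for k in('tool_pos','width','wrist_force')])
s=cam('wrist'); save(s,'w2.png')
o=get_obs();print(np.round(o['tool_pos'],4),o['width'],proj(s,o['tool_pos']))
for a in masks_of('wrist','anvil_center')[:2]: print(a['score'],a['extent'])
cv2.imwrite('pics/w2c.png',cv2.resize(s['pixels'][170:410,160:480,::-1],None,fx=2,fy=2,interpolation=cv2.INTER_CUBIC))
E
```

```text
[array([0.4287, 0.1612, 0.0623]), np.float64(0.0364), array([ 0.5215,  0.2509, -1.5771])]
[0.4308 0.1623 0.0687] 0.03592633149579065 [327.00499227 289.85585279]
0.78 [289.7, 251.9, 363.6, 325.3]
```

View pics/w2c.png

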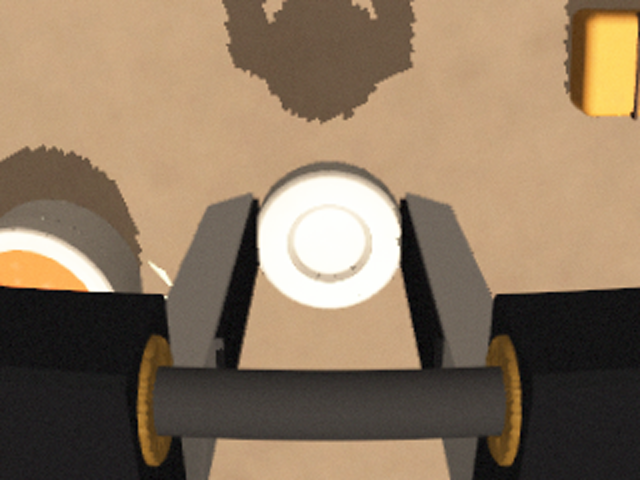

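The disc sits flat and centred between the fingers, at crop (330,240). I'll carry it over to the slide front while turning the tool.

>>> apply_moves --pt "0 0 -0.141 -0.005 -0.01 0.03 20" --pt "0 0 -0.282 -0.01 -0.04 0.05 20" --pt "0 0 -0.423 -0.01 -0.08 0.056 20" --pt "0 0 -0.564 -0.01 -0.12 0.056 20" --pt "0 0 -0.705 -0.005 -0.16 0.056 20"

```text
time: 5.95
tool_pos: [0.4243, 0.0005, 0.1189]
ee_rot: [-3.142, -0.001, 2.081]
wrist_force: [0.9, -0.1, -2.0]
width: 0.0363
finger_force: 30.0
```

>>> apply_moves --pt "0 0 -0.141 0.005 -0.04 0 20" --pt "0 0 -0.282 0.015 -0.08 0 20" --pt "0 0 -0.423 0.025 -0.12 0 20" --pt "0 0 -0.564 0.035 -0.15 -0.01 20" --pt "0 0 -0.704 0.044 -0.162 -0.03 20"

```text
time: 6.45
tool_pos: [0.4702, -0.1638, 0.0896]
ee_rot: [3.139, 0.001, 1.373]
wrist_force: [1.1, 0.9, -1.1]
width: 0.0363
finger_force: 30.0
```

>>> apply_moves --pt "0 0 0 0 0 0 20" --pt "0 0 0 0 0 0 20" --pt "0 0 0 0 0 0 20" --pt "0 0 0 0 0 0 20" --pt "0 0 0 0 0 0 20"

```text
time: 6.95
tool_pos: [0.4694, -0.1599, 0.0905]
ee_rot: [3.14, 0.0, 1.384]
wrist_force: [0.2, -0.1, -1.8]
width: 0.0362
finger_force: 30.0
```

```bash
cat > look.py <<'E'
from h import *
import sys
o=get_obs(); print({k:np.round(o[k],4) for k in('tool_pos','ee_rot','width','wrist_force','time')})
p=np.load('jig2.npy')
def tow(P): c,q=np.cos(p[2]),np.sin(p[2]); return np.array([p[0]+c*P[0]-q*P[1],p[1]+q*P[0]+c*P[1],P[2]])
def toj(P): e=P[:2]-p[:2]; c,q=np.cos(p[2]),np.sin(p[2]); return np.round([c*e[0]+q*e[1],-q*e[0]+c*e[1]],4)
print('tcp jig',toj(o['tool_pos']))
def overlay(s,c,w,h,k,name):
    cr=cv2.resize(s['pixels'][c[1]-h:c[1]+h,c[0]-w:c[0]+w],None,fx=k,fy=k,interpolation=cv2.INTER_CUBIC)[:,:,::-1].copy()
    def px(P): return tuple(int(v) for v in (proj(s,tow(P))-np.array(c)+[w+.5,h+.5])*k)
    for q in(-1,1):
        L=[px((x,q*.02075,.0225)) for x in np.linspace(-.045,.105,16)]
        L=[px((-.115,q*.032,.017)),px((-.075,q*.032,.017)),px((-.075,q*.032,.0225))]+L
        cv2.polylines(cr,[np.array(L)],False,(0,255,0),1)
    for x in np.arange(-.12,.121,.02): cv2.circle(cr,px((x,0,.017)),2,(255,0,255),-1)
    cv2.imwrite('pics/'+name,cr)
E
python3 - <<'E'
from look import *
s=cam('wrist'); overlay(s,(320,240),320,240,1,'w3.png')
for n in('scene','side'):
    s=cam(n)
    for a in masks_of(n,'anvil_center')[:1]:
        ys,xs=np.nonzero(a['mask']); print(n,a['score'],a['extent'],toj(at(s,(xs.mean(),ys.mean()),o['tool_pos'][2]+.003)))
E
```

```text
{'tool_pos': array([ 0.4694, -0.1599,  0.0905]), 'ee_rot': array([3.1398e+00, 4.0000e-04, 1.3836e+00]), 'width': np.float64(0.0362), 'wrist_force': array([ 0.1856, -0.1322, -1.7824]), 'time': np.float64(6.95)}
tcp jig [-0.0918  0.0004]
scene 0.83 [385.5, 295.0, 404.3, 319.1] [-0.0902 -0.0078]
side 0.89 [286.8, 300.6, 310.6, 323.1] [-0.0908 -0.0058]
```

View pics/w3.png

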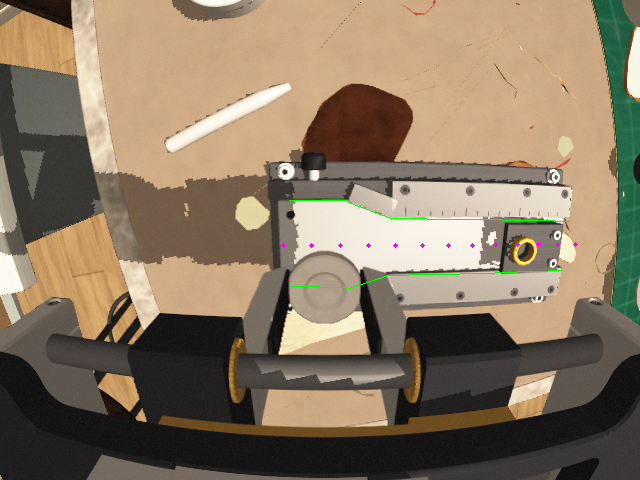

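The overlay agrees with the rails, and the disc at (325,287) is over the slide's front line. Lowering it now.

>>> apply_moves --pt "0 0 0 0 0 -0.03 20" --pt "0 0 0 0 0 -0.05 20" --pt "0 0 0 0 0 -0.06 20" --pt "0 0 0 0 0 -0.065 20" --pt "0 0 0 0 0 -0.067 20"

```text
time: 7.7
tool_pos: [0.4692, -0.1606, 0.0226]
ee_rot: [3.141, 0.0, 1.382]
wrist_force: [-0.1, -0.1, -0.8]
width: 0.0358
finger_force: 30.0
```

>>> apply_moves --pt "0 0 0 0 0 0 20" --pt "0 0 0 0 0 0 20" --pt "0 0 0 0 0 -0.001 20" --pt "0 0 0 0 0 -0.001 20" --pt "0 0 0 0 0 -0.001 20"

```text
time: 8.2
tool_pos: [0.4691, -0.1605, 0.0217]
ee_rot: [3.141, 0.0, 1.382]
wrist_force: [1.1, -0.6, -2.5]
width: 0.0364
finger_force: 30.0
```

```bash
python3 - <<'E'
from look import *
s=cam('wrist')
o=get_obs(); print(o['wrist_force'],o['tool_pos'],proj(s,o['tool_pos']))
for a in masks_of('wrist','anvil_center')[:1]:
    e=a['extent']; ys,xs=np.nonzero(a['mask']); print(a['score'],e,xs.mean(),ys.mean(),toj(at(s,(xs.mean(),ys.mean()),.026)))
E
```

```text
{'tool_pos': array([ 0.4691, -0.1605,  0.0217]), 'ee_rot': array([3.1411e+00, 1.0000e-04, 1.3818e+00]), 'width': np.float64(0.0364), 'wrist_force': array([ 1.073 , -0.6356, -2.476 ]), 'time': np.float64(8.2)}
tcp jig [-0.092  -0.0002]
[ 0.05243207  0.18647678 -0.69031523] [ 0.46911977 -0.16051463  0.02169001] [322.6829135  283.78647789]
0.83 [288.2, 250.3, 363.3, 323.6] 324.18315445636955 287.1535230984601 [-0.0912 -0.0003]
```

>>> apply_moves --pt "0 0 0 0 0 -0.001 20" --pt "0 0 0 0 0 -0.001 20" --pt "0 0 0 0 0 -0.001 20" --pt "0 0 0 0 0 -0.001 20" --pt "0 0 0 0 0 -0.001 20"

```text
time: 8.8
tool_pos: [0.4691, -0.1605, 0.0216]
ee_rot: [3.141, 0.0, 1.382]
wrist_force: [-2.5, 1.2, 5.4]
width: 0.0362
finger_force: 30.0
```

>>> apply_moves --pt "0 0 0 0 0 -0.001 20" --pt "0 0 0 0 0 -0.001 20" --pt "0 0 0 0 0 -0.001 20" --pt "0 0 0 0 0 -0.001 20" --pt "0 0 0 0 0 -0.001 20"

```text
time: 9.3
tool_pos: [0.4692, -0.1606, 0.0215]
ee_rot: [3.141, 0.0, 1.382]
wrist_force: [-3.7, 2.7, 9.5]
width: 0.0365
finger_force: 30.0
```

>>> apply_moves --pt "0 0 0 0 0 0.001 20" --pt "0 0 0 0 0 0.001 45" --pt "0 0 0 0 0 0.001 55" --pt "0 0 0 0 0 0.001 55" --pt "0 0 0 0 0 0.001 55"

```text
time: 9.8
tool_pos: [0.469, -0.1605, 0.0202]
ee_rot: [-3.141, -0.0, 1.382]
wrist_force: [-0.1, 0.2, -0.6]
width: 0.0514
finger_force: 0.0
```

>>> apply_moves --pt "0 0 0 0 0 0 55" --pt "0 0 0 0 0 0.005 55" --pt "0 0 0 0 0 0.02 55" --pt "0 0 0 -0.01 0.002 0.035 55" --pt "0 0 0 -0.025 0.005 0.045 20"

```text
time: 10.3
tool_pos: [0.4448, -0.1559, 0.067]
ee_rot: [3.139, 0.001, 1.382]
wrist_force: [0.4, 0.5, 0.0]
width: 0.0464
finger_force: 0.0
```

```bash
cat > chk.py <<'E'
from look import *
s=cam('wrist'); o=get_obs()
for n in('wrist','scene','side'):
    if n!='wrist': s=cam(n)
    for a in masks_of(n,'anvil_center')[:1]:
        e=a['extent']; ys,xs=np.nonzero(a['mask']); print(n,round(a['score'],2),np.round(e,1),toj(at(s,(xs.mean(),ys.mean()),.026)))
E
python3 chk.py
```

```text
{'tool_pos': array([ 0.4448, -0.1559,  0.067 ]), 'ee_rot': array([3.1394e+00, 6.0000e-04, 1.3820e+00]), 'width': np.float64(0.0464), 'wrist_force': array([0.3693, 0.5489, 0.0139]), 'time': np.float64(10.3)}
tcp jig [-0.1167 -0.0002]
wrist 0.95 [334.1 229.9 399.1 288.6] [-0.0928  0.001 ]
scene 0.98 [376.9 320.8 403.2 342.7] [-0.0934 -0.0047]
side 0.92 [287.1 329.7 311.3 350.1] [-0.0907 -0.0061]
```

>>> apply_moves --pt "0 0 0 -0.017 0.003 0 0" --pt "0 0 0 -0.017 0.003 0 0" --pt "0 0 0 -0.017 0.003 0 0" --pt "0 0 0 -0.017 0.003 -0.02 0" --pt "0 0 0 -0.017 0.003 -0.03 0"

```text
time: 11.1
tool_pos: [0.4271, -0.1524, 0.0343]
ee_rot: [-3.141, -0.0, 1.382]
wrist_force: [0.1, 0.7, -0.3]
width: 0.0
finger_force: 0.0
```

>>> apply_moves --pt "0 0 0 0 0 -0.007 0" --pt "0 0 0 0 0 -0.012 0" --pt "0 0 0 0 0 -0.015 0" --pt "0 0 0 0 0 -0.015 0" --pt "0 0 0 0 0 -0.015 0"

```text
time: 11.6
tool_pos: [0.4274, -0.1526, 0.0209]
ee_rot: [3.141, 0.0, 1.382]
wrist_force: [0.7, -0.2, 0.8]
width: 0.0006
finger_force: 0.0
```

>>> apply_moves --pt "0 0 0 0.005 -0.0009 0 0" --pt "0 0 0 0.0098 -0.0019 0 0" --pt "0 0 0 0.0147 -0.0028 0 0" --pt "0 0 0 0.0196 -0.0038 0 0" --pt "0 0 0 0.0246 -0.0047 0 0"

```text
time: 12.1
tool_pos: [0.4516, -0.1572, 0.0207]
ee_rot: [-3.14, 0.0, 1.382]
wrist_force: [-1.9, 0.2, 3.3]
width: 0.0004
finger_force: 2.1
```

>>> apply_moves --pt "0 0 0 0.005 -0.0009 0 0" --pt "0 0 0 0.0098 -0.0019 0 0" --pt "0 0 0 0.0147 -0.0028 0 0" --pt "0 0 0 0.0196 -0.0038 0 0" --pt "0 0 0 0.0246 -0.0047 0 0"

```text
time: 12.6
tool_pos: [0.4765, -0.162, 0.0206]
ee_rot: [-3.141, 0.0, 1.382]
wrist_force: [-3.1, 0.4, 4.0]
width: 0.0003
finger_force: 2.7
```

```bash
python3 chk.py
```

```text
{'tool_pos': array([ 0.4765, -0.162 ,  0.0206]), 'ee_rot': array([-3.1415e+00,  1.0000e-04,  1.3818e+00]), 'width': np.float64(0.0003), 'wrist_force': array([-3.1386,  0.3613,  4.0404]), 'time': np.float64(12.6)}
tcp jig [-0.0844 -0.0002]
wrist 0.97 [345.7 252.1 418.  317.5] [-0.055   0.0015]
scene 0.6 [399.6 308.8 415.1 329.5] [-0.0549 -0.0108]
side 0.75 [310.1 328.4 332.8 347.6] [-0.0545 -0.0053]
```

>>> apply_moves --pt "0 0 0 0.005 -0.0009 0 0" --pt "0 0 0 0.0098 -0.0019 0 0" --pt "0 0 0 0.0147 -0.0028 0 0" --pt "0 0 0 0.0196 -0.0038 0 0" --pt "0 0 0 0.0246 -0.0047 0 0"

```text
time: 13.4
tool_pos: [0.5013, -0.1667, 0.0203]
ee_rot: [3.142, 0.0, 1.382]
wrist_force: [-0.5, 0.2, -0.1]
width: 0.0005
finger_force: 0.4
```

>>> apply_moves --pt "0 0 0 0.0039 -0.0007 0 0" --pt "0 0 0 0.0078 -0.0015 0 0" --pt "0 0 0 0.0118 -0.0023 0 0" --pt "0 0 0 0.0157 -0.003 0 0" --pt "0 0 0 0.0196 -0.0038 0 0"

```text
time: 13.9
tool_pos: [0.5207, -0.1704, 0.0205]
ee_rot: [3.142, 0.0, 1.382]
wrist_force: [-0.4, 0.4, 0.5]
width: 0.0002
finger_force: 0.4
```

```bash
python3 - <<'E'
from look import *
s=cam('wrist'); overlay(s,(440,260),160,100,4,'w4.png')
for a in masks_of('wrist','anvil_center')[:1]:
    e=a['extent']; ys,xs=np.nonzero(a['mask']); print(round(a['score'],2),np.round(e,1),toj(at(s,(xs.mean(),ys.mean()),.026)))
E
```

```text
{'tool_pos': array([ 0.5207, -0.1704,  0.0205]), 'ee_rot': array([3.1415, 0.    , 1.3818]), 'width': np.float64(0.0002), 'wrist_force': array([-0.4408,  0.3884,  0.5009]), 'time': np.float64(13.9)}
tcp jig [-0.0394 -0.0002]
0.67 [346.9 253.5 418.9 316.3] [-0.01    0.0022]
```

View pics/w4.png

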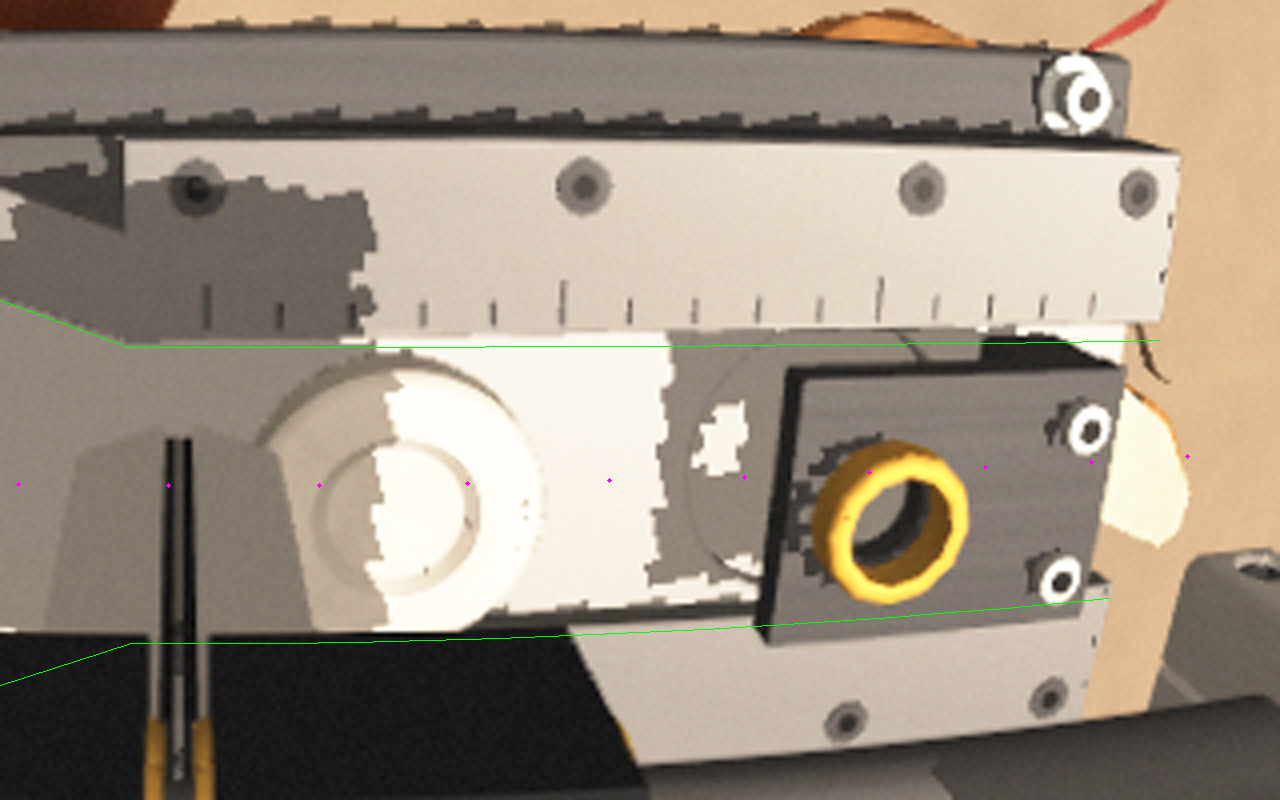

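The crop shows the pocket rim on the slide, with its left edge at (685,480), about jig x = 31 mm. That puts the pocket centre near 52 mm, in agreement with the bush. The disc is flat and sitting behind it, so I keep pushing.

>>> apply_moves --pt "0 0 0 0.005 -0.0009 0 0" --pt "0 0 0 0.0098 -0.0019 0 0" --pt "0 0 0 0.0147 -0.0028 0 0" --pt "0 0 0 0.0196 -0.0038 0 0" --pt "0 0 0 0.0246 -0.0047 0 0"

```text
time: 14.5
tool_pos: [0.5454, -0.1752, 0.0205]
ee_rot: [-3.142, 0.0, 1.382]
wrist_force: [-1.5, -0.7, 1.0]
width: 0.0006
finger_force: 0.8
```

>>> apply_moves --pt "0 0 0 0.0049 -0.0009 0 0" --pt "0 0 0 0.0098 -0.0019 0 0" --pt "0 0 0 0.0147 -0.0028 0 0" --pt "0 0 0 0.0187 -0.0036 0 0" --pt "0 0 0 0.0216 -0.0041 0 0"

```text
time: 15.0
tool_pos: [0.567, -0.1793, 0.0205]
ee_rot: [3.142, 0.0, 1.382]
wrist_force: [-1.9, 0.7, 1.4]
width: 0.0008
finger_force: 1.0
```

>>> apply_moves --pt "0 0 0 0.001 -0.0002 0 0" --pt "0 0 0 0.002 -0.0004 0 0" --pt "0 0 0 0.003 -0.0006 0 0" --pt "0 0 0 0.004 -0.0008 0 0" --pt "0 0 0 0.005 -0.0009 0 0"

```text
time: 15.5
tool_pos: [0.5716, -0.1801, 0.0206]
ee_rot: [3.142, 0.0, 1.382]
wrist_force: [-2.0, -0.1, 1.9]
width: 0.0006
finger_force: 1.2
```

```bash
python3 chk.py
```

```text
{'tool_pos': array([ 0.5716, -0.1801,  0.0206]), 'ee_rot': array([3.1415e+00, 1.0000e-04, 1.3817e+00]), 'width': np.float64(0.0006), 'wrist_force': array([-2.0053, -0.0843,  1.9141]), 'time': np.float64(15.5)}
tcp jig [ 0.0124 -0.0002]
wrist 0.59 [344.7 245.7 416.3 317.3] [0.0362 0.004 ]
```

>>> apply_moves --pt "0 0 0 0.001 -0.0002 0 0" --pt "0 0 0 0.002 -0.0004 0 0" --pt "0 0 0 0.003 -0.0006 0 0" --pt "0 0 0 0.004 -0.0008 0 0" --pt "0 0 0 0.005 -0.0009 0 0"

```text
time: 16.3
tool_pos: [0.5769, -0.181, 0.0207]
ee_rot: [3.141, -0.0, 1.382]
wrist_force: [-1.8, 0.9, 2.9]
width: 0.0002
finger_force: 1.8
```

>>> apply_moves --pt "0 0 0 0.0005 -0.0001 0 0" --pt "0 0 0 0.001 -0.0002 0 0" --pt "0 0 0 0.0015 -0.0003 0 0" --pt "0 0 0 0.002 -0.0004 0 0" --pt "0 0 0 0.0025 -0.0005 0 0"

```text
time: 16.8
tool_pos: [0.5793, -0.1813, 0.0207]
ee_rot: [3.141, -0.0, 1.382]
wrist_force: [-2.5, 1.2, 3.9]
width: 0.0004
finger_force: 2.3
```

```bash
python3 - <<'E'
from look import *
s=cam('wrist'); overlay(s,(410,270),90,60,4,'w5.png')
E
```

```text
{'tool_pos': array([ 0.5793, -0.1813,  0.0207]), 'ee_rot': array([ 3.1412e+00, -4.0000e-04,  1.3819e+00]), 'width': np.float64(0.0004), 'wrist_force': array([-2.4645,  1.2014,  3.8726]), 'time': np.float64(16.8)}
tcp jig [0.0202 0.0002]
```

View pics/w5.png

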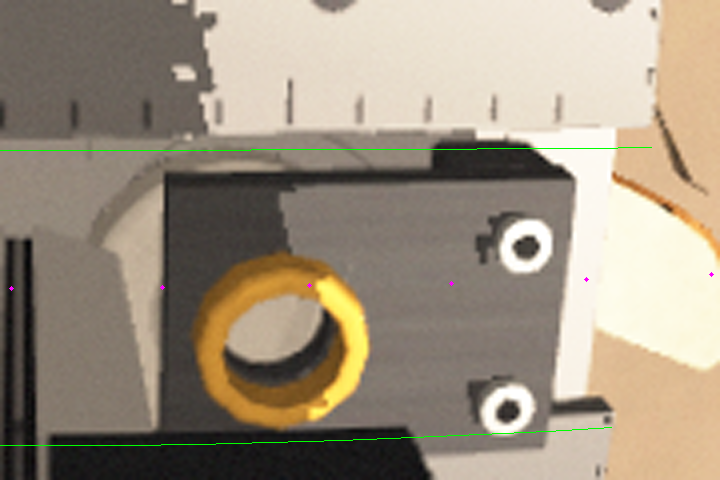

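The disc isn't down yet. The pocket rim still shows at (365,165), beyond the disc's edge at (285,160). I'll continue in half-millimetre steps.

>>> apply_moves --pt "0 0 0 0.0005 -0.0001 0 0" --pt "0 0 0 0.001 -0.0002 0 0" --pt "0 0 0 0.0015 -0.0003 0 0" --pt "0 0 0 0.0015 -0.0003 0 0" --pt "0 0 0 0.0015 -0.0003 0 0"

```text
time: 17.35
tool_pos: [0.5806, -0.1816, 0.0203]
ee_rot: [-3.141, -0.0, 1.382]
wrist_force: [-1.3, 3.7, 3.8]
width: 0.0007
finger_force: 1.7
```

>>> apply_moves --pt "0 0 0 0.0005 -0.0001 0 0" --pt "0 0 0 0.001 -0.0002 0 0" --pt "0 0 0 0.0015 -0.0003 0 0" --pt "0 0 0 0.0015 -0.0003 0 0" --pt "0 0 0 0.0015 -0.0003 0 0"

```text
time: 17.85
tool_pos: [0.5823, -0.1826, 0.0202]
ee_rot: [3.141, 0.001, 1.382]
wrist_force: [-0.3, 0.6, -1.4]
width: 0.0009
finger_force: 0.0
```

The push force has vanished, so it has probably dropped. I'll back off and check.

>>> apply_moves --pt "0 0 0 -0.003 0.0006 0 0" --pt "0 0 0 -0.01 0.002 0 0" --pt "0 0 0 -0.03 0.006 0 0" --pt "0 0 0 -0.05 0.01 0.03 0" --pt "0 0 0 -0.05 0.03 0.06 0"

```text
time: 18.35
tool_pos: [0.5286, -0.1527, 0.0795]
ee_rot: [-3.137, 0.0, 1.379]
wrist_force: [1.0, 0.1, 0.6]
width: 0.0001
finger_force: 0.0
```

>>> apply_moves --pt "0 0 0 -0.02 0 0.03 0" --pt "0 0 0 -0.04 -0.02 0.05 0" --pt "0 0 0 -0.05 -0.04 0.06 0" --pt "0 0 0 -0.05 -0.04 0.06 0" --pt "0 0 0 -0.05 -0.04 0.06 0"

```text
time: 18.85
tool_pos: [0.4818, -0.1919, 0.1404]
ee_rot: [3.141, -0.001, 1.381]
wrist_force: [-0.9, 0.4, -1.4]
width: 0.0005
finger_force: 0.0
```

```bash
python3 - <<'E'
from look import *
T=[]
for n in('wrist','side','scene'):
    s=cam(n); c=np.round(proj(s,tow((.045,0,.022)))).astype(int); print(n,c)
    im=s['pixels']; w,h=55,36; c=np.clip(c,[w,h],[639-w,479-h])
    T.append(cv2.resize(im[c[1]-h:c[1]+h,c[0]-w:c[0]+w,::-1],(400,262),interpolation=cv2.INTER_CUBIC))
    for a in masks_of(n,'anvil_center')[:1]:
        ys,xs=np.nonzero(a['mask']); print(round(a['score'],2),np.round(a['extent'],1),toj(at(s,(xs.mean(),ys.mean()),.022)))
T.append(np.zeros_like(T[0]))
cv2.imwrite('pics/fin.png',np.vstack([np.hstack(T[:2]),np.hstack(T[2:])]))
E
```

```text
{'tool_pos': array([ 0.4818, -0.1919,  0.1404]), 'ee_rot': array([ 3.1411e+00, -5.0000e-04,  1.3806e+00]), 'width': np.float64(0.0005), 'wrist_force': array([-0.8649,  0.4386, -1.362 ]), 'time': np.float64(18.85)}
tcp jig [-0.0736 -0.0287]
wrist [463 197]
0.97 [450.5 177.3 483.  215. ] [0.0399 0.0016]
side [383 339]
0.43 [378.1 337.3 397.2 351.3] [ 0.0469 -0.0095]
scene [440 283]
0.74 [431.5 281.3 455.9 295.3] [ 0.0381 -0.0026]
```

View pics/fin.png

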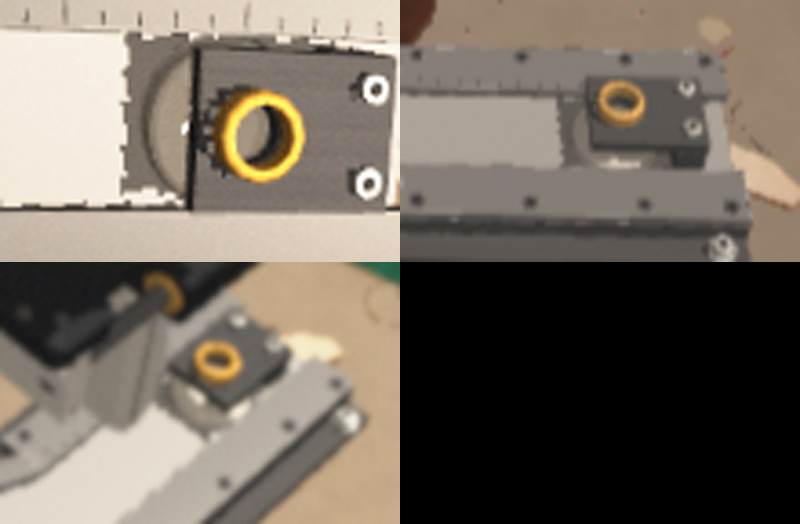

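The wrist tile shows the disc under the guide, its left edge at (150,120) on the pocket rim. I'll check its height numerically with an edge profile.

```bash
python3 - <<'E'
from look import *
s=cam('wrist'); g=cv2.cvtColor(s['pixels'],cv2.COLOR_RGB2GRAY)
for y in(-.006,-.003,0,.003,.006):
    xs=np.arange(.016,.044,.001); print(y,[int(cv2.getRectSubPix(g,(1,1),tuple(float(v) for v in proj(s,tow((x,y,.017)))))[0,0]) for x in xs])
f=lambda P:np.round(proj(s,tow(P)),1)
print('cam jig',toj(-s['R'].T@s['t']),(-s['R'].T@s['t'])[2])
for x,z in((.031,.017),(.0327,.017),(.0327,.0225),(.0327,.0275)):print(x,z,f((x,0,z)), toj(at(s,f((x,0,z)),.017)))
E
```

```text
{'tool_pos': array([ 0.4821, -0.1913,  0.1396]), 'ee_rot': array([-3.1401e+00, -6.0000e-04,  1.3828e+00]), 'width': np.float64(0.0007), 'wrist_force': array([-0.6085, -0.1764, -0.6831]), 'time': np.float64(19.15)}
tcp jig [-0.0735 -0.028 ]
-0.006 [237, 237, 238, 238, 237, 237, 238, 238, 238, 239, 239, 188, 116, 116, 116, 118, 116, 95, 78, 115, 133, 149, 153, 153, 155, 155, 154, 152]
-0.003 [238, 237, 237, 238, 239, 238, 239, 239, 239, 239, 239, 239, 232, 139, 115, 116, 94, 80, 93, 130, 147, 154, 155, 156, 155, 156, 156, 146]
0 [238, 237, 239, 239, 239, 238, 239, 239, 239, 240, 240, 234, 126, 114, 114, 108, 83, 83, 107, 134, 148, 153, 154, 155, 153, 161, 244, 225]
0.003 [239, 239, 238, 238, 239, 240, 240, 239, 239, 239, 229, 116, 116, 115, 114, 104, 85, 83, 113, 134, 150, 156, 155, 154, 154, 152, 158, 176]
0.006 [239, 239, 239, 240, 240, 240, 239, 239, 239, 240, 227, 186, 155, 116, 117, 112, 90, 81, 93, 126, 141, 153, 155, 154, 152, 153, 152, 141]
cam jig [-0.0728  0.0457] 0.3189530562949183
0.031 0.017 [446.2 196.5] [ 0.031 -0.   ]
0.0327 0.017 [448.1 196.5] [0.0327 0.    ]
0.0327 0.0225 [450.1 197.5] [ 0.0346 -0.0008]
0.0327 0.0275 [452.1 198.5] [ 0.0365 -0.0016]
```

Edge parallax doesn't settle it. I'll use the fingertip as a feeler at z = 25 mm: it passes over a seated disc (top 22.5 mm) and touches an unseated one (27.5 mm).

>>> apply_moves --pt "0 0 0 0.03 0.008 -0.02 0" --pt "0 0 0 0.06 0.016 -0.05 0" --pt "0 0 0 0.068 0.016 -0.09 0" --pt "0 0 0 0.068 0.016 -0.11 0" --pt "0 0 0 0.068 0.016 -0.1155 0"

```text
time: 19.7
tool_pos: [0.548, -0.1745, 0.0208]
ee_rot: [-3.134, -0.002, 1.383]
wrist_force: [-0.0, -0.5, 0.0]
width: 0.0007
finger_force: 0.0
```

>>> apply_moves --pt "0 0 0 0.005 -0.0009 0 0" --pt "0 0 0 0.01 -0.0019 0 0" --pt "0 0 0 0.015 -0.0028 0 0" --pt "0 0 0 0.02 -0.0038 0 0" --pt "0 0 0 0.025 -0.0048 0 0"

```text
time: 20.2
tool_pos: [0.5762, -0.1813, 0.0262]
ee_rot: [3.139, 0.0, 1.382]
wrist_force: [-0.7, 0.1, -0.8]
width: 0.0004
finger_force: 0.0
```

```bash
python3 -c "
from look import *
print(o['finger_force'])"
```

```text
{'tool_pos': array([ 0.5762, -0.1813,  0.0262]), 'ee_rot': array([3.1394e+00, 4.0000e-04, 1.3816e+00]), 'width': np.float64(0.0004), 'wrist_force': array([-0.6649,  0.0903, -0.7548]), 'time': np.float64(20.2)}
tcp jig [ 0.0171 -0.0005]
0.0
```

>>> apply_moves --pt "0 0 0 0.001 0 -0.0005 0" --pt "0 0 0 0.002 -0.0004 -0.0005 0" --pt "0 0 0 0.003 -0.0006 -0.0005 0" --pt "0 0 0 0.004 -0.0008 -0.0005 0" --pt "0 0 0 0.005 -0.001 -0.0005 0"

```text
time: 20.7
tool_pos: [0.5801, -0.1819, 0.0245]
ee_rot: [-3.142, -0.0, 1.382]
wrist_force: [-0.6, 0.4, -0.1]
width: 0.0003
finger_force: 0.0
```

>>> apply_moves --pt "0 0 0 0.0005 -0.0001 0 0" --pt "0 0 0 0.001 -0.0002 0 0" --pt "0 0 0 0.0015 -0.0003 0 0" --pt "0 0 0 0.002 -0.0004 0 0" --pt "0 0 0 0.0025 -0.0005 0 0"

```text
time: 21.2
tool_pos: [0.5826, -0.1824, 0.0245]
ee_rot: [3.142, 0.0, 1.382]
wrist_force: [0.2, -0.5, -0.7]
width: 0.0001
finger_force: 0.0
```

>>> apply_moves --pt "0 0 0 0.0005 -0.0001 0 0" --pt "0 0 0 0.001 -0.0002 0 0" --pt "0 0 0 0.001 -0.0002 0 0" --pt "0 0 0 0.001 -0.0002 0 0" --pt "0 0 0 0.001 -0.0002 0 0"

```text
time: 21.7
tool_pos: [0.5836, -0.1826, 0.0245]
ee_rot: [3.142, -0.0, 1.382]
wrist_force: [-0.8, -0.1, 0.3]
width: 0.0005
finger_force: 0.0
```

>>> apply_moves --pt "0 0 0 0.0005 -0.0001 0 0" --pt "0 0 0 0.001 -0.0002 0 0" --pt "0 0 0 0.0015 -0.0003 0 0" --pt "0 0 0 0.0015 -0.0003 0 0" --pt "0 0 0 0.0015 -0.0003 0 0"

```text
time: 22.2
tool_pos: [0.5846, -0.1828, 0.0245]
ee_rot: [-3.14, 0.0, 1.382]
wrist_force: [-4.0, 0.7, 2.5]
width: 0.0004
finger_force: 1.4
```

There was contact at TCP x ≈ 25.6 mm, which may be the guide arm's edge. I'll repeat the feel at z = 30 mm, above even an unseated disc, to tell them apart.

>>> apply_moves --pt "0 0 0 -0.002 0.0004 0 0" --pt "0 0 0 -0.003 0.0006 0.003 0" --pt "0 0 0 -0.003 0.0006 0.0055 0" --pt "0 0 0 -0.003 0.0006 0.0055 0" --pt "0 0 0 -0.003 0.0006 0.0055 0"

```text
time: 22.7
tool_pos: [0.5824, -0.1824, 0.0304]
ee_rot: [3.141, 0.0, 1.382]
wrist_force: [0.0, -0.2, -0.4]
width: 0.0004
finger_force: 0.0
```

>>> apply_moves --pt "0 0 0 0.0005 -0.0001 0 0" --pt "0 0 0 0.001 -0.0002 0 0" --pt "0 0 0 0.0015 -0.0003 0 0" --pt "0 0 0 0.002 -0.0004 0 0" --pt "0 0 0 0.002 -0.0004 0 0"

```text
time: 23.2
tool_pos: [0.5842, -0.1827, 0.0299]
ee_rot: [3.142, 0.0, 1.382]
wrist_force: [-0.4, 0.1, -0.0]
width: 0.0004
finger_force: 0.0
```

>>> apply_moves --pt "0 0 0 0.0005 -0.0001 0 0" --pt "0 0 0 0.001 -0.0002 0 0" --pt "0 0 0 0.001 -0.0002 0 0" --pt "0 0 0 0.001 -0.0002 0 0" --pt "0 0 0 0.001 -0.0002 0 0"

```text
time: 23.7
tool_pos: [0.5851, -0.1829, 0.03]
ee_rot: [3.142, 0.0, 1.382]
wrist_force: [0.6, 0.4, 0.2]
width: 0.0004
finger_force: 0.0
```

>>> apply_moves --pt "0 0 0 0.0005 -0.0001 0 0" --pt "0 0 0 0.0005 -0.0001 0 0" --pt "0 0 0 0.001 -0.0002 0 0" --pt "0 0 0 0.001 -0.0002 0 0" --pt "0 0 0 0.001 -0.0002 0 0"

```text
time: 24.2
tool_pos: [0.5861, -0.1831, 0.03]
ee_rot: [3.142, -0.0, 1.382]
wrist_force: [0.4, 0.1, -0.3]
width: 0.0001
finger_force: 0.0
```

>>> apply_moves --pt "0 0 0 0.0005 -0.0001 0 0" --pt "0 0 0 0.0005 -0.0001 0 0" --pt "0 0 0 0.001 -0.0002 0 0" --pt "0 0 0 0.001 -0.0002 0 0" --pt "0 0 0 0.001 -0.0002 0 0"

```text
time: 24.7
tool_pos: [0.5871, -0.1833, 0.03]
ee_rot: [3.142, 0.0, 1.382]
wrist_force: [1.4, -0.3, -0.1]
width: 0.0006
finger_force: 0.0
```

The guide isn't reached even at 28.2 mm, so that contact was the disc's rear edge and it is still tipped up. I'll back off, lower the tip and push it on gently.

>>> apply_moves --pt "0 0 0 -0.004 0.0008 0 0" --pt "0 0 0 -0.006 0.0012 0 0" --pt "0 0 0 -0.006 0.0012 -0.004 0" --pt "0 0 0 -0.006 0.0012 -0.0075 0" --pt "0 0 0 -0.006 0.0012 -0.0075 0"

```text
time: 25.2
tool_pos: [0.5805, -0.1818, 0.0215]
ee_rot: [-3.14, -0.0, 1.382]
wrist_force: [-0.3, -0.5, -1.2]
width: 0.0005
finger_force: 0.0
```

>>> apply_moves --pt "0 0 0 0.0005 -0.0001 0 0" --pt "0 0 0 0.001 -0.0002 0 0" --pt "0 0 0 0.0015 -0.0003 0 0" --pt "0 0 0 0.002 -0.0004 0 0" --pt "0 0 0 0.002 -0.0004 0 0"

```text
time: 25.7
tool_pos: [0.5833, -0.1825, 0.0226]
ee_rot: [3.141, 0.0, 1.382]
wrist_force: [-0.6, 0.5, 0.8]
width: 0.0005
finger_force: 0.0
```

>>> apply_moves --pt "0 0 0 0.0005 -0.0001 0 0" --pt "0 0 0 0.0005 -0.0001 0 0" --pt "0 0 0 0.001 -0.0002 0 0" --pt "0 0 0 0.001 -0.0002 0 0" --pt "0 0 0 0.001 -0.0002 0 0"

```text
time: 26.2
tool_pos: [0.5841, -0.1827, 0.0225]
ee_rot: [3.142, 0.0, 1.382]
wrist_force: [-0.4, -0.2, 0.6]
width: 0.0
finger_force: 0.0
```

>>> apply_moves --pt "0 0 0 0.0005 -0.0001 0 0" --pt "0 0 0 0.0005 -0.0001 0 0" --pt "0 0 0 0.001 -0.0002 0 0" --pt "0 0 0 0.001 -0.0002 0 0" --pt "0 0 0 0.001 -0.0002 0 0"

```text
time: 26.7
tool_pos: [0.5845, -0.1828, 0.0225]
ee_rot: [-3.14, -0.0, 1.382]
wrist_force: [-2.4, -0.1, 1.7]
width: 0.0004
finger_force: 1.5
```

>>> apply_moves --pt "0 0 0 0.0003 -0.0001 0 0" --pt "0 0 0 0.0005 -0.0001 0 0" --pt "0 0 0 0.0005 -0.0001 0 0" --pt "0 0 0 0.0005 -0.0001 0 0" --pt "0 0 0 0.0005 -0.0001 0 0"

```text
time: 27.2
tool_pos: [0.5845, -0.1827, 0.0224]
ee_rot: [-3.139, -0.0, 1.382]
wrist_force: [-5.3, 1.5, 2.7]
width: 0.0006
finger_force: 2.7
```

>>> apply_moves --pt "0 0 0 -0.005 0.001 0 0" --pt "0 0 0 -0.03 0.006 0.0 0" --pt "0 0 0 -0.03 0.006 0.04 0" --pt "0 0 0 -0.03 0.006 0.08 0" --pt "0 0 0 -0.03 0.006 0.12 0"

```text
time: 27.7
tool_pos: [0.5557, -0.1769, 0.1434]
ee_rot: [3.14, -0.0, 1.382]
wrist_force: [-0.2, -0.4, 0.5]
width: 0.0004
finger_force: 0.0
```

>>> apply_moves --pt "0 0 0 0.02 -0.042 0 0" --pt "0 0 0 0.039 -0.084 0 0" --pt "0 0 0 0.039 -0.084 0 0" --pt "0 0 0 0.039 -0.084 0 0" --pt "0 0 0 0.039 -0.084 0 0"

```text
time: 28.2
tool_pos: [0.5946, -0.2603, 0.1423]
ee_rot: [3.141, -0.001, 1.382]
wrist_force: [0.5, 1.1, -0.4]
width: 0.0005
finger_force: 0.0
```

```bash
cat > prof.py <<'E'
from look import *
import sys
s=cam('wrist'); cv2.imwrite('pics/%s.png'%sys.argv[1],s['pixels'][:,:,::-1]); g=cv2.cvtColor(s['pixels'],cv2.COLOR_RGB2GRAY).astype(np.float32)
C=-s['R'].T@s['t']; print('cam jig',toj(C),C[2])
def v(x,y,z): return int(cv2.getRectSubPix(g,(1,1),tuple(float(q) for q in proj(s,tow((x,y,z)))))[0,0])
for y in(-.008,-.004,0,.004,.008): print(y,[v(x,y,.017) for x in np.arange(.026,.0461,.001)])
for x in(.032,.034,.036,.038): print('x',x,[v(x,y,.017) for y in np.arange(-.024,.0241,.001)])
E
python3 prof.py a
```

```text
{'tool_pos': array([ 0.5946, -0.2603,  0.1423]), 'ee_rot': array([ 3.1412e+00, -6.0000e-04,  1.3822e+00]), 'width': np.float64(0.0005), 'wrist_force': array([ 0.4948,  1.0632, -0.3584]), 'time': np.float64(28.2)}
tcp jig [ 0.0501 -0.0745]
cam jig [ 0.0504 -0.0008] 0.32168869553391755
-0.008 [218, 202, 117, 123, 124, 120, 120, 112, 106, 126, 152, 155, 130, 103, 98, 100, 101, 100, 97, 65, 70]
-0.004 [210, 182, 168, 122, 122, 118, 98, 115, 147, 158, 160, 158, 129, 103, 101, 78, 61, 104, 165, 198, 212]
0 [217, 210, 121, 120, 120, 101, 104, 139, 153, 157, 162, 153, 95, 59, 53, 61, 159, 210, 222, 125, 155]
0.004 [172, 127, 121, 121, 122, 105, 112, 139, 155, 160, 160, 155, 97, 58, 51, 70, 156, 191, 218, 144, 239]
0.008 [218, 217, 129, 123, 121, 118, 103, 103, 132, 154, 159, 157, 118, 101, 82, 72, 92, 133, 186, 211, 213]
x 0.032 [176, 177, 176, 175, 134, 185, 217, 217, 203, 138, 120, 118, 120, 120, 120, 122, 120, 121, 119, 104, 98, 105, 114, 112, 104, 104, 103, 110, 112, 98, 94, 96, 103, 113, 116, 121, 124, 124, 126, 124, 122, 122, 125, 125, 130, 182, 213, 100, 184]
x 0.034 [178, 176, 175, 176, 136, 185, 217, 217, 207, 156, 121, 120, 122, 120, 117, 100, 106, 118, 130, 138, 147, 149, 150, 151, 153, 156, 155, 156, 155, 153, 150, 143, 132, 122, 109, 95, 97, 107, 120, 122, 125, 123, 123, 122, 128, 184, 216, 84, 184]
x 0.036 [175, 175, 173, 175, 139, 187, 216, 214, 205, 190, 122, 119, 110, 107, 121, 136, 152, 156, 159, 156, 160, 158, 159, 158, 162, 162, 160, 160, 160, 161, 161, 159, 159, 160, 158, 144, 131, 119, 98, 91, 110, 124, 125, 124, 123, 130, 197, 73, 177]
x 0.038 [175, 176, 177, 177, 141, 115, 173, 175, 131, 115, 109, 100, 110, 120, 125, 129, 130, 131, 133, 136, 129, 115, 108, 96, 95, 97, 100, 98, 97, 112, 116, 118, 118, 118, 118, 121, 117, 112, 111, 107, 97, 98, 103, 106, 105, 111, 198, 65, 182]
```

>>> apply_moves --pt "0 0 0 -0.04 0.008 0 0" --pt "0 0 0 -0.08 0.016 0 0" --pt "0 0 0 -0.121 0.023 0 0" --pt "0 0 0 -0.121 0.023 0 0" --pt "0 0 0 -0.121 0.023 0 0"

```text
time: 28.75
tool_pos: [0.4734, -0.2371, 0.1433]
ee_rot: [3.139, 0.001, 1.382]
wrist_force: [0.6, 0.1, 0.5]
width: 0.0004
finger_force: 0.0
```

```bash
python3 prof.py b
```

```text
{'tool_pos': array([ 0.4734, -0.2371,  0.1433]), 'ee_rot': array([3.1392e+00, 5.0000e-04, 1.3824e+00]), 'width': np.float64(0.0004), 'wrist_force': array([0.5832, 0.1115, 0.5091]), 'time': np.float64(28.75)}
tcp jig [-0.0734 -0.0746]
cam jig [-0.0734 -0.0006] 0.3226233419927569
-0.008 [237, 228, 167, 109, 113, 111, 110, 105, 87, 76, 94, 119, 138, 148, 147, 146, 147, 134, 72, 31, 54]
-0.004 [236, 195, 184, 118, 111, 108, 94, 76, 91, 115, 133, 148, 148, 151, 149, 147, 146, 130, 65, 26, 60]
0 [236, 217, 126, 111, 112, 101, 82, 79, 112, 126, 148, 148, 148, 148, 149, 174, 221, 209, 107, 35, 36]
0.004 [206, 142, 112, 112, 111, 100, 79, 77, 104, 130, 147, 149, 149, 147, 148, 148, 149, 161, 106, 34, 38]
0.008 [235, 212, 144, 112, 110, 112, 90, 77, 83, 105, 127, 142, 149, 149, 148, 147, 146, 145, 36, 27, 59]
x 0.032 [199, 198, 198, 200, 173, 196, 239, 239, 235, 112, 108, 111, 111, 111, 112, 111, 110, 109, 107, 102, 94, 87, 86, 82, 82, 82, 80, 78, 79, 86, 89, 93, 90, 95, 110, 110, 113, 111, 114, 113, 113, 114, 114, 110, 113, 189, 226, 177, 175]
x 0.034 [199, 200, 199, 200, 168, 175, 229, 240, 235, 183, 112, 111, 110, 111, 107, 97, 87, 81, 76, 80, 91, 100, 106, 109, 112, 114, 112, 105, 104, 102, 93, 84, 83, 81, 91, 90, 95, 102, 108, 111, 113, 112, 113, 112, 112, 200, 232, 171, 177]
x 0.036 [200, 200, 202, 202, 158, 167, 225, 239, 237, 221, 114, 109, 103, 91, 81, 85, 94, 113, 120, 127, 133, 140, 142, 146, 148, 148, 147, 145, 147, 142, 137, 133, 127, 122, 111, 94, 88, 90, 100, 105, 109, 109, 112, 113, 111, 117, 216, 139, 199]
x 0.038 [198, 199, 200, 199, 169, 121, 214, 227, 154, 109, 99, 83, 81, 95, 112, 127, 138, 144, 151, 149, 148, 150, 147, 146, 148, 148, 149, 149, 149, 150, 151, 149, 149, 148, 144, 136, 128, 110, 94, 93, 102, 106, 107, 112, 112, 112, 202, 96, 211]
```

Parallax of the rear disc edge between the two wrist views gives a top about 6 mm above the slide. Seated would be 5.5 mm and unseated 10.5 mm. The height is the same on both sides, and the pocket rim shows behind the disc, so it is seated flat and the arm is clear.

```bash
python3 -c "
from bench import *
print(close_job())"
```

```text
the job is handed in; nothing more can be done
None
```

The job is handed in: by my last camera measurement the anvil is seated flat in its pocket under the guide, though a fingertip check at z ≈ 24.5 mm met about 4 N there, higher than a seated anvil's 22.5 mm top, and I never explained that contact.

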